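# Pull the filter box's roof flap shut with the hook pole

### The job

The roof flap of the small blue filter box stands open. Pick up the hook pole, put its hook through the red ring eye on the flap, and with it swing the flap fully shut; then take the hook out and lay the pole down flat on the open bench, without dropping it. Keep the gripper and arm off the filter box, and do not knock over the spray can beside it.

Things in the scene. Friction and masses are not known exactly. Their poses are not given: they have to be found in the camera images.
- hook_pole: Pole, 265 mm, 0.15 kg: pale wooden handle with red rear band, steel L hook; lies flat (a spanner lies near it). Origin: underside of the handle at the grip point near the balance; x to the hook end, z up. Handle 18 mm wide (y), 24 high, x = -120 to 60 mm; then a 9 mm rod at z = 12 mm to x = 140 mm, bent there level to +y (left), tip at y = 50 mm.
- hook (a point): Point on the centreline of the hook's sideways finger (9 mm thick), at x = 140, y = 28, z = 12 mm in the pole's frame; the tip is 22 mm further along +y. Axes as hook_pole's.
- vent_box: Blue filter box with open top under the flap, 110 mm deep (x), 150 mm wide (y), 120 mm high, fixed to the bench. Origin: centre of its underside; front (slotted) face at x = -55 mm looks to the robot; x points away from the robot to the back, y left.
- flap_hinge (a point): Middle of the flap's hinge line, which runs along the box's y at the back of its roof: x = 45, z = 123 mm in the box's frame; fixed. Axes as vent_box's.
- eye (a point): Centre of the red ring eye on the middle of the flap's free edge, 115 mm from the hinge line. Hole 32 mm, wire 6 mm; the hole's axis runs along the box's y: a finger enters sideways and the ring turns freely on it. At opening angle q it lies 115*cos q mm from the hinge towards box -x and 115*sin q mm above it; shut: box x = -70, z = 123 mm.
- roof_flap (a joint): Opening angle of the aluminium roof flap in rad: 0 shut flat on the box, growing as its front edge rises; starts about 1.0 to 1.2. Its stiff hinge lets it stay wherever it is left; the eye moves with 1 to 2.5 N.
- spray_can: Green and black aerosol can, 63 mm across, 201 mm high, standing loose to the left of the box. Origin: centre of its base, z up.

How it is judged:
By the outcome, as a careful person would: the job done as asked, in the order asked, and still so for the second after the job is handed in, with the robot touching nothing.
It also fails if it takes over 58 s, if anything falls off the work surface, if the arm or the gripper's body presses on something with over 40 N, if the wrist force passes 120 N, or if a joint passes its speed limit or range.

### The arm

A 6-joint arm with a two-finger parallel gripper is mounted at the origin on a cart in front of the work surface, level with it; the furniture and walls round the work are solid. World frame = base frame: x ahead of the robot, y to its left, z up, the work surface at z = 0. Lengths are in m, angles in degrees, forces in N, time in s.
With the tool pointing down it reaches from about 0.3 to 0.75 m from the base axis. Payload 8.5 kg.
Tool frame: the origin (TCP) lies on the centre line of the jaws, within the pads' length; the fingertips stand 11 mm ahead of it and the grasp point (between the pads) lies 8 mm behind it; z points along the fingers, y is the line along which they close (so a half turn about z gives the same grasp; the last joint's range is limited). The gripper opens to 85 mm and grips with 20 to 120 N. Pads are 22 mm wide; open, the fingers measure 114 mm over their backs; the gripper's body (76 mm by 85 mm) begins 54 mm behind the grasp point. The pads swing forward as they close: fully open they stand 13 mm farther back than shut.
Start: joints at [-88.081, 21.807, 74.336, -0, 83.858, -12.336], TCP at [0.135, -0.533, 0.242] pointing down, gripper open.
Joint ranges: [-178.18, 178.18], [-50.72, 133.34], [12.68, 142.11], [-81.47, 261.47], [9.98, 163.14], [-165.26, 165.26]. Speed limits (degrees/s): [136.94, 136.94, 180, 180, 180, 180].

### API

Orientations are given as a 3x3 rotation matrix whose columns are the frame's x, y, z axes.
In Python, from rig import env gives the robot as it stands.
- The arm moves only by the tool nudge_tcp, called after "Request:" as name([rows], argument=value, ...), one row to a line, values as JSON. Schema: {"type":"object","properties":{"increments":{"type":"array","items":{"type":"object","properties":{"trans":{"type":"array","items":{"type":"number"},"minItems":3,"maxItems":3},"spin":{"type":"number"},"jaw":{"type":"number"}},"additionalProperties":false,"required":["jaw"]},"minItems":1,"maxItems":10},"force":{"type":"number"},"only":{"type":"string"},"quiet":{"type":"boolean"},"lines":{"type":"string"}},"required":["increments"],"additionalProperties":false}. increments is a list of rows, 1 to 10 of them, each an object with the fields trans (a list: dx, dy, dz in shares of the most that a row can go, 1 being 50 mm), spin (a turn about the tool's z in units of 4 degrees), jaw (the finger opening in m); a field left out counts as zero (the opening has to be given); each row shifts and turns the commanded pose from where the row before left it, along the tool's axes as they then stand; what a row does not reach is not made up. A row lasts 1/10 s, in which the tool goes at most 0.05 m and 8.59 degrees, less where a joint would pass 70% of its speed; a pose out of reach is approached as far as the arm can. The fingers move at their own pace and stop on an object; force is the grip in N (left out, the last holds). Time passes only in rows, so rows that do not move let the fingers close. The tool returns the time, the measured TCP pose, the force, the opening and the grip force at its end. only (a regular expression) keeps the lines of the reply that match it, lines (a string "A,B") keeps lines A to B, and quiet returns only ok. Input that does not fit is refused with a message, and nothing moves.
- env.observe(): the state, without advancing time (a new reading comes with each control period).
- env.get_image(name): name is "scene" or "top" or "wrist"; returns a dict with "pixels" (420x560x3 uint8, red, green, blue), "K" (3x3 intrinsics, pixels), "extrinsics" (4x4, takes a point from world to camera coordinates). Camera axes: x right, y down, z forward; pixel columns grow to the right and rows downward; lengths in m; the calibration is good to about 2 mm. A picture is of the moment at which its call begins. There is no depth.
- env.close_job(): hands the job in; it is judged then, once.
The state is a dict: "time_s": time; "q": joint angles; "qvel": joint speeds; "joint_efforts": joint torques, N m; "position": TCP position; "tool_rot": TCP orientation; "ft_force": force on the tool from outside, world axes, zero at the start; "wrist_torque": the same for the moment, N m; "grip_width": finger opening in m; "gripper_force": force on a finger pad.
Only numpy, scipy, OpenCV 4.12 (cv2) and the standard library are available. Lean on these libraries where they do the work, as an engineer would, in place of code of your own. Each camera call takes 0.05 s, during which the arm holds its last target. There are 200 camera calls.

## Working session

There is one attempt and no reset: what is moved stays moved. The work goes in short steps, Python scripts to look and compute and a tool call to move; the robot and the scene stay as the last step left them, time stands still between calls to the robot, and variables do not carry over. Pictures are saved under pics/ and viewed, at most 13 in all, crops included, and the job is handed in when it is done.

```bash
ls; mkdir -p pics; python3 - <<'E'
from rig import env
import cv2,numpy as np
for n in("scene","top"):
    d=env.get_image(n);cv2.imwrite(f"pics/{n}0.png",cv2.resize(d["pixels"][:,:,::-1],(800,600),interpolation=cv2.INTER_CUBIC))
    np.savez(f"pics/{n}0.npz",**d)
    print(n,d["K"].tolist(),np.round(d["extrinsics"],4).tolist())
o=env.observe();print(o["time_s"],o["tool_rot"],o["position"])
E
```

```text
pics
rig.py
scene [[521.417734206643, 0.0, 281.57536371162973], [0.0, 521.417734206643, 206.65655341136087], [0.0, 0.0, 1.0]] [[-0.8933, -0.4492, -0.0159, 0.4859], [-0.2073, 0.4431, -0.8722, 0.2336], [0.3988, -0.7758, -0.4889, 1.204], [0.0, 0.0, 0.0, 1.0]]
top [[448.2792594168485, 0.0, 276.59004392071853], [0.0, 448.2792594168485, 212.78510064870576], [0.0, 0.0, 1.0]] [[-0.0175, -0.9997, -0.0188, -0.0089], [-0.9953, 0.0192, -0.0947, 0.6063], [0.095, 0.017, -0.9953, 1.3585], [0.0, 0.0, 0.0, 1.0]]
0.1 [[ 9.69207112e-01  2.46246969e-01 -6.50222722e-05]
 [ 2.46246840e-01 -9.69206256e-01  1.31414887e-03]
 [ 2.60585182e-04 -1.28969396e-03 -9.99999134e-01]] [ 0.13541342 -0.53282181  0.24177167]
```

View pics/scene0.png

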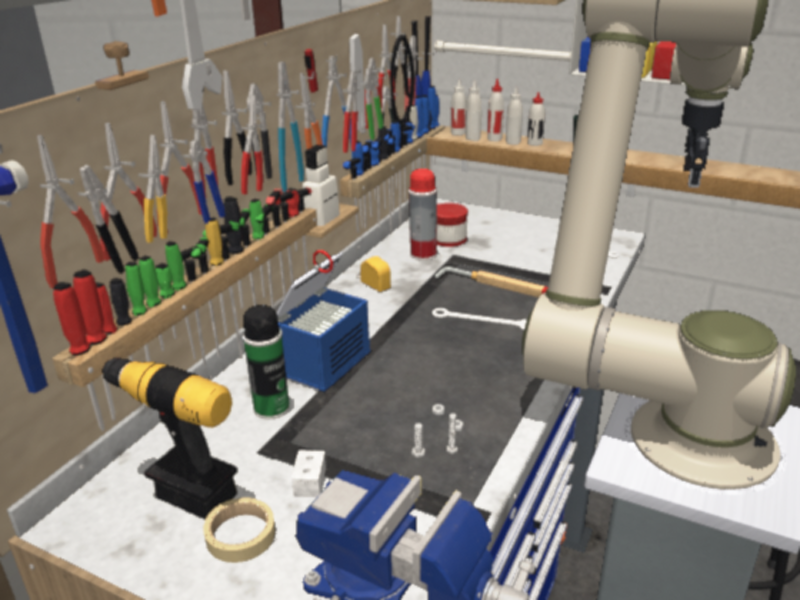

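View pics/top0.png

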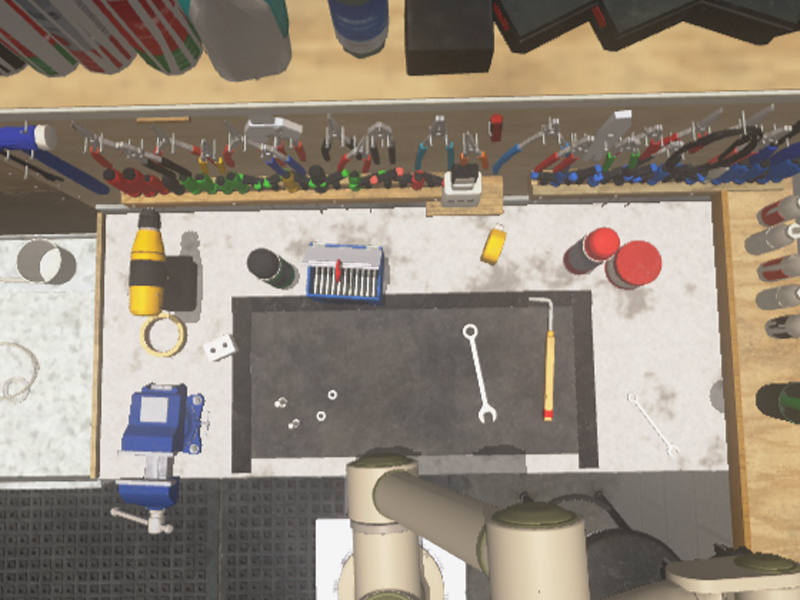

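```bash
cat > h.py <<'E'
import numpy as np,cv2
from scipy.optimize import least_squares
def cam(n):
    d=np.load(f"pics/{n}.npz");return d["K"],d["extrinsics"]
def proj(c,P):
    K,E=c;p=E[:3,:3]@np.array(P)+E[:3,3];p=K@p;return p[:2]/p[2]
def ray(c,uv):
    K,E=c;R=E[:3,:3];d=R.T@np.linalg.inv(K)@np.array([*uv,1.]);return -R.T@E[:3,3],d
def onz(c,uv,z):
    o,d=ray(c,uv);return o+d*(z-o[2])/d[2]
def tri(c1,a,c2,b):
    o1,d1=ray(c1,a);o2,d2=ray(c2,b)
    s=np.linalg.lstsq(np.c_[d1,-d2],o2-o1,rcond=None)[0]
    p,q=o1+s[0]*d1,o2+s[1]*d2;return (p+q)/2,np.linalg.norm(p-q)
E
python3 - <<'E'
import numpy as np,cv2
def crop(n,u,v,w,h):
    im=np.load(f"pics/{n}.npz")["pixels"][v:v+h,u:u+w,::-1];im=cv2.resize(im,(400,300),interpolation=cv2.INTER_CUBIC)
    for x in range((-u)%10,w,10): cv2.line(im,(int((x+.5)*400/w),0),(int((x+.5)*400/w),4 if (x+u)%50 else 12),(0,255,255),1)
    for y in range((-v)%10,h,10): cv2.line(im,(0,int((y+.5)*300/h)),(4 if (y+v)%50 else 12,int((y+.5)*300/h)),(0,255,255),1)
    return im
a=np.vstack([np.hstack([crop("top0",170,150,100,75),crop("top0",320,204,128,96)]),np.hstack([crop("scene0",160,165,176,132),crop("scene0",295,160,100,75)])])
cv2.imwrite("pics/c1.png",a)
E
```

```text
(no output)
```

View pics/c1.png

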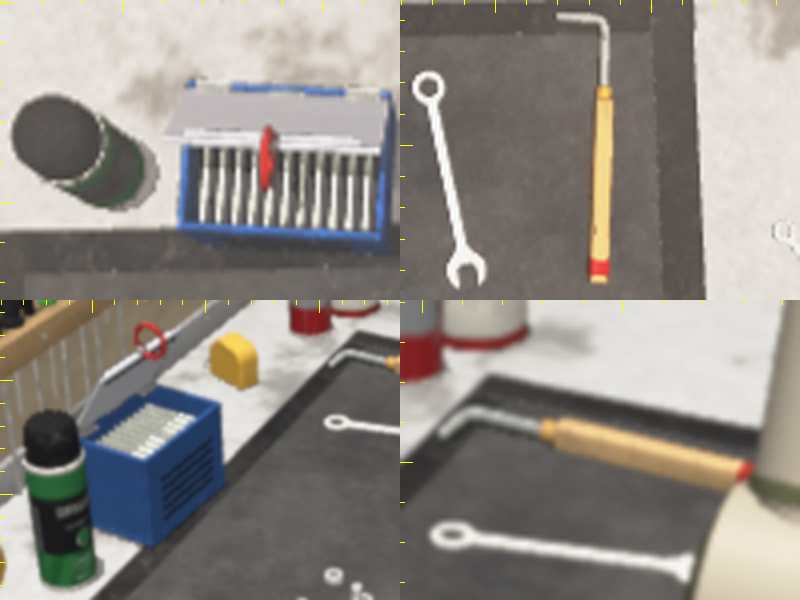

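```bash
python3 - <<'E'
from h import *
T,S=cam("top0"),cam("scene0")
for n,a,b in [("eye",(236.25,188.75),(225.5,182.5)),("bend",(384.5,209.3),(313.75,187.75)),("tip",(369.7,209.1),(305,193.25)),("joint",(384.8,232.9),(330.75,191.5))]: print(n,tri(T,a,S,b))
for n,a in [("bend",(384.5,209.3)),("tip",(369.7,209.1)),("joint",(384.8,232.9))]: print(n,onz(T,a,.012))
print("rear",onz(T,(383.2,293.7),.02))
u=lambda p,q:(170+p/4-.5,150+q/4-.5)
obs=[(T,u(180,230),(-55,75,120)),(T,u(384,243),(-55,-75,120)),(T,u(187,80),(55,75,120)),(T,u(391,93),(55,-75,120)),
(S,(227.3,271.4),(-55,75,0)),(S,(225.1,233.6),(-55,75,120)),(S,(255.9,208.5),(-55,-75,120)),(S,(257.6,245),(-55,-75,0)),(S,(197.3,224.8),(55,75,120))]
def W(p,b):
    c,s=np.cos(p[2]),np.sin(p[2]);b=np.array(b)/1e3;return np.array([p[0]+c*b[0]-s*b[1],p[1]+s*b[0]+c*b[1],b[2]])
f=lambda p:np.concatenate([proj(c,W(p,b))-a for c,a,b in obs])
r=least_squares(f,[.5,.1,0],loss="soft_l1");p=r.x;print("box",p[:2],np.degrees(p[2]),np.round(f(p).reshape(-1,2),1).tolist())
g=lambda q:np.concatenate([proj(c,W(p,(45-115*np.cos(q[0]),0,123+115*np.sin(q[0]))))-a for c,a in[(T,(236.25,188.75)),(S,(225.5,182.5))]])
r=least_squares(g,[1.1]);q=r.x[0];print("q",q,r.fun)
for x in(q,.7,.4,.2,0):print(x,W(p,(45-115*np.cos(x),0,123+115*np.sin(x))))
# can base: top-view shoulder / scene base
print("can",onz(S,(160+68*.44-.5,165+270*.44-.5),0), onz(T,u(57,138),.2))
E
```

```text
eye (array([0.65384507, 0.08330553, 0.22338115]), np.float64(0.0006906006944901521))
bend (array([ 0.60879727, -0.35776592,  0.01288989]), np.float64(0.006913998999559431))
tip (array([ 0.61407519, -0.30995103,  0.01401466]), np.float64(0.0015036188025356857))
joint (array([ 0.54041307, -0.35266687,  0.01644554]), np.float64(0.004723712416806719))
bend [ 0.61206546 -0.35661026  0.012     ]
tip [ 0.61358751 -0.31063787  0.012     ]
joint [ 0.53843955 -0.35457575  0.012     ]
rear [ 0.35290708 -0.34047556  0.02      ]
box [0.66872178 0.07995037] -2.888500498598277 [[0.2, 0.0], [0.9, -1.6], [0.2, 0.1], [0.4, -1.6], [0.6, 4.1], [-0.4, 2.1], [1.4, 0.4], [1.3, 1.7], [-8.4, -0.1]]
q 1.03298128532078 [ 1.11493939 -0.18216428  0.1381209   0.0537855 ]
1.03298128532078 [0.65482947 0.08065133 0.22176545]
0.7 [0.62581951 0.08211507 0.19708503]
0.4 [0.60787717 0.08302038 0.16778311]
0.2 [0.60110015 0.08336233 0.14584697]
0 [0.59881072 0.08347784 0.123     ]
can [0.68766678 0.22657461 0.        ] [0.67375727 0.22984924 0.2       ]
```

Units first: shifts go in shares of 50 mm and turns go in units of 4 degrees. So 0.036 m is 0.72, -0.0226 m is -0.452, 5.9 degrees is 1.475.

Request:
nudge_tcp([
  {"spin": 1.475,"jaw": 0.06},
  {"spin": 1.475,"jaw": 0.06},
  {"spin": 1.475,"jaw": 0.06},
  {"trans": [0.72,-0.452,0],"jaw": 0.06},
  {"trans": [0.72,-0.452,0],"jaw": 0.06},
  {"trans": [0.72,-0.452,0],"jaw": 0.06},
  {"trans": [0.72,-0.452,0],"jaw": 0.06},
  {"trans": [0.72,-0.452,0],"jaw": 0.06},
], force=40)

```text
time_s: 0.9
position: [0.3232, -0.4299, 0.2421]
tool_rot: [[0.998, -0.06, -0.0], [-0.06, -0.998, 0.001], [-0.0, -0.001, -1.0]]
ft_force: [0.4, -0.3, 0.8]
grip_width: 0.0596
gripper_force: 0.0
```

Request:
nudge_tcp([
  {"trans": [0.72,-0.452,0],"jaw": 0.06},
  {"trans": [0.72,-0.452,0],"jaw": 0.06},
  {"trans": [0.72,-0.452,0],"jaw": 0.06},
  {"trans": [0.72,-0.452,0],"jaw": 0.06},
  {"trans": [0,0,0.8],"jaw": 0.06},
  {"trans": [0,0,0.8],"jaw": 0.06},
  {"jaw": 0.06},
])

```text
time_s: 1.6
position: [0.4696, -0.3474, 0.1574]
tool_rot: [[0.998, -0.06, -0.007], [-0.06, -0.998, 0.008], [-0.008, -0.008, -1.0]]
ft_force: [-0.4, 0.0, -0.3]
grip_width: 0.06
gripper_force: 0.0
```

```bash
python3 - <<'E'
from rig import env
import cv2,numpy as np
d=env.get_image("wrist");np.savez("pics/wrist1.npz",**d);cv2.imwrite("pics/wrist1.png",cv2.resize(d["pixels"][:,:,::-1],(800,600)))
o=env.observe();print(o["position"],o["tool_rot"])
E
```

```text
[ 0.47045753 -0.34876757  0.16078754] [[ 0.99819263 -0.05999541 -0.00346678]
 [-0.05998208 -0.99819212  0.0038273 ]
 [-0.00369013 -0.00361244 -0.99998667]]
```

View pics/wrist1.png

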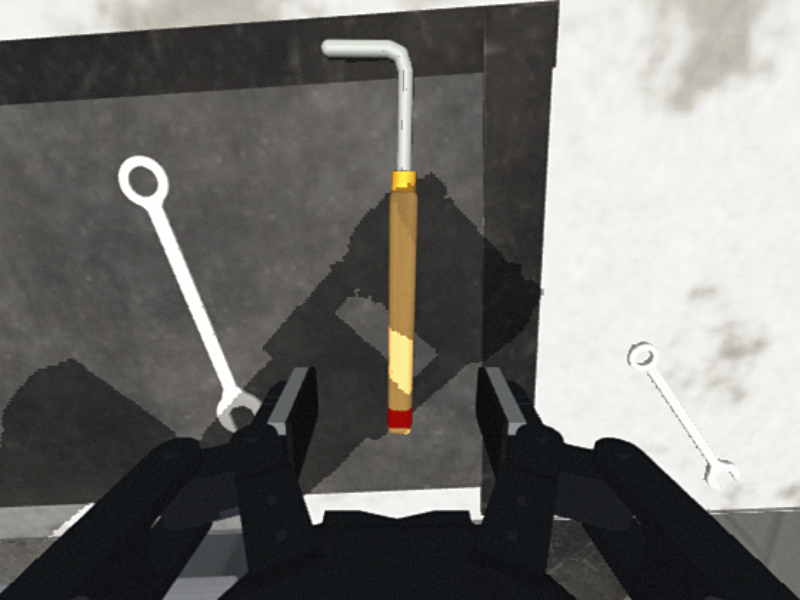

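The wrist view shows the pole nearly aligned with the tool: rear end (400,432), handle/rod joint (404,172), bend (404,50), finger tip (323,47).

```bash
python3 - <<'E'
from h import *
T,Wc=cam("top0"),cam("wrist1")
P={n:np.array(a)*.7 for n,a in dict(rear=(400,432),joint=(404,172),bend=(404,50),tip=(323,47)).items()}
U=dict(rear=(383.2,293.7),joint=(384.8,232.9),bend=(384.5,209.3),tip=(369.7,209.1))
for n in P: print(n,onz(Wc,P[n],.012),tri(Wc,P[n],T,U[n]))
print(onz(Wc,P["rear"],.024))
E
```

```text
rear [ 0.34813147 -0.34182502  0.012     ] (array([ 0.35247718, -0.34154804,  0.01749295]), np.float64(0.0011241793953281674))
joint [ 0.54434434 -0.35542847  0.012     ] (array([ 5.41494854e-01, -3.56390015e-01, -1.29531350e-04]), np.float64(0.005297404795582927))
bend [ 0.61260625 -0.35905887  0.012     ] (array([ 0.61355446, -0.35880011,  0.00424721]), np.float64(0.001675702772595931))
tip [ 0.61703655 -0.3118002   0.012     ] (array([ 0.61521974, -0.31125925,  0.01243649]), np.float64(0.0035876779637671065))
[ 0.35698464 -0.34232239  0.024     ]
```

Request:
nudge_tcp([
  {"trans": [0.04,0,0.7],"spin": 0.075,"jaw": 0.06},
  {"trans": [0,0,0.7],"jaw": 0.06},
  {"trans": [0,0,0.7],"jaw": 0.06},
  {"trans": [0,0,0.6],"jaw": 0.06},
  {"trans": [0,0,0.24],"jaw": 0.06},
  {"jaw": 0.06},
  {"jaw": 0.06},
], force=110)

```text
time_s: 2.35
position: [0.4739, -0.3507, 0.0174]
tool_rot: [[0.998, -0.065, 0.002], [-0.065, -0.998, -0.002], [0.002, 0.002, -1.0]]
ft_force: [-0.9, -0.0, 0.1]
grip_width: 0.0602
gripper_force: 0.0
```

Request:
nudge_tcp([
  {"jaw": 0.0},
  {"jaw": 0},
  {"jaw": 0},
  {"jaw": 0},
  {"jaw": 0},
  {"jaw": 0},
  {"jaw": 0},
  {"jaw": 0},
])

```text
time_s: 3.15
position: [0.4734, -0.35, 0.0166]
tool_rot: [[0.998, -0.065, 0.001], [-0.065, -0.998, -0.001], [0.001, 0.001, -1.0]]
ft_force: [-1.1, 1.1, 7.3]
grip_width: 0.0156
gripper_force: 108.7
```

Request:
nudge_tcp([
  {"trans": [0,0,-0.2],"jaw": 0},
  {"trans": [0,0,-0.6],"jaw": 0},
  {"trans": [0,0,-0.7],"jaw": 0},
  {"trans": [0,0,-0.7],"jaw": 0},
  {"trans": [0,0,-0.7],"jaw": 0},
  {"trans": [0,0,-0.7],"jaw": 0},
  {"trans": [0,0,-0.6],"jaw": 0},
  {"jaw": 0},
  {"jaw": 0},
])

```text
time_s: 4.05
position: [0.4728, -0.3493, 0.2255]
tool_rot: [[0.998, -0.065, 0.0], [-0.065, -0.998, -0.0], [0.0, 0.0, -1.0]]
ft_force: [-0.3, -0.2, -2.5]
grip_width: 0.0157
gripper_force: 107.9
```

```bash
python3 - <<'E'
from rig import env
import cv2,numpy as np
ims=[]
for n,(u,v,w,h) in dict(wrist=(140,0,280,420),scene=(260,100,140,105)).items():
    d=env.get_image(n);np.savez(f"pics/{n}2.npz",**d);ims.append(cv2.resize(d["pixels"][v:v+h,u:u+w,::-1],(400,600) if n=="wrist" else (400,300)))
d=env.get_image("top");np.savez("pics/top2.npz",**d);ims.append(cv2.resize(d["pixels"][180:285,330:470,::-1],(400,300)))
cv2.imwrite("pics/c2.png",np.hstack([ims[0],np.vstack(ims[1:])]))
E
```

```text
(no output)
```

View pics/c2.png

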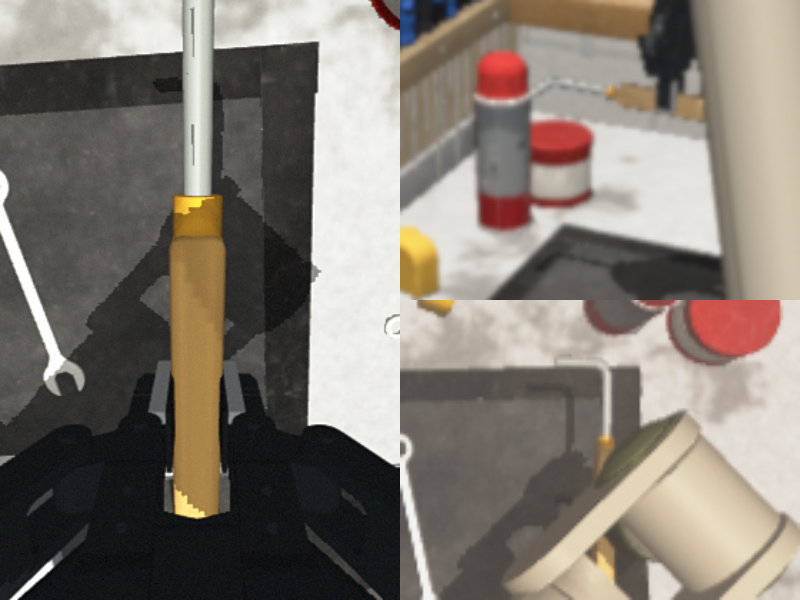

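The pole is held level, about parallel to the tool x axis. Bend is at scene ~(311.3,128.6) and top ~(402,201.2); joint at scene (332.3,131.4) and top (401.6,227.5).

```bash
python3 - <<'E'
from h import *
T,S=cam("top2"),cam("scene2")
print(tri(T,(401.95,201.2),S,(311.3,128.6)),tri(T,(401.6,227.45),S,(332.3,131.35)))
b=onz(T,(401.95,201.2),.221);print(b,onz(T,(384.1,201.2),.221),onz(T,(401.6,227.45),.221))
R=np.array([[.998,-.065],[-.065,-.998]])
for y in(-.06,.0):print(R.T@(np.array([.654,.082])-np.array([.4728,-.3493])))
E
```

```text
(array([ 0.6141048 , -0.35675125,  0.21849447]), np.float64(0.0035959229422482804)) (array([ 0.54326116, -0.35208041,  0.22236831]), np.float64(0.002014020580825094))
[ 0.61216578 -0.35680943  0.221     ] [ 0.61309999 -0.30961467  0.221     ] [ 0.54241047 -0.35282736  0.221     ]
[ 0.1528031 -0.4422154]
[ 0.1528031 -0.4422154]
```

To row units: -0.04 m is -0.8, -0.002 m is -0.04.

Request:
nudge_tcp([
  {"trans": [0.03,-0.4,-0.04],"jaw": 0},
  {"trans": [0.03,-0.8,0],"jaw": 0},
  {"trans": [0.03,-0.8,0],"jaw": 0},
  {"trans": [0.03,-0.8,0],"jaw": 0},
  {"trans": [0.03,-0.8,0],"jaw": 0},
  {"trans": [0.03,-0.8,0],"jaw": 0},
  {"trans": [0.03,-0.8,0],"jaw": 0},
  {"trans": [0.03,-0.8,0],"jaw": 0},
  {"jaw": 0},
  {"jaw": 0},
])

```text
time_s: 5.2
position: [0.5042, -0.0497, 0.227]
tool_rot: [[0.998, -0.063, -0.001], [-0.063, -0.998, 0.0], [-0.001, -0.0, -1.0]]
ft_force: [0.0, -0.8, -2.7]
grip_width: 0.015
gripper_force: 108.1
```

```bash
python3 - <<'E'
from rig import env
import cv2,numpy as np
ims=[]
for n,(u,v,w,h) in dict(scene=(190,140,120,90),top=(200,140,120,90)).items():
    d=env.get_image(n);np.savez(f"pics/{n}3.npz",**d);ims.append(cv2.resize(d["pixels"][v:v+h,u:u+w,::-1],(400,300),interpolation=cv2.INTER_CUBIC))
d=env.get_image("wrist");np.savez("pics/wrist3.npz",**d);ims.append(cv2.resize(d["pixels"][:,:,::-1],(400,300)))
cv2.imwrite("pics/c3.png",np.vstack([np.hstack(ims[:2]),np.hstack([ims[2],ims[2]*0])]))
print(env.observe()["position"])
E
```

```text
[ 0.50444097 -0.05161709  0.2270467 ]
```

View pics/c3.png

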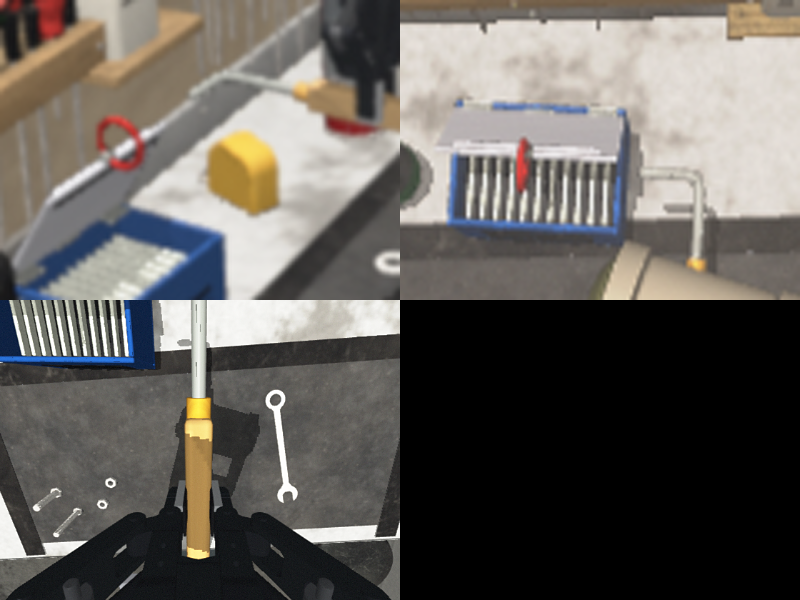

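In the top crop the ring centre is at (522,165), the finger tip at (640,173) and the bend at (699,173). In the scene crop they are at (120,143), (193,93) and (228,76).

```bash
python3 - <<'E'
from h import *
T,S=cam("top3"),cam("scene3")
e,m=tri(T,(236.1,189),S,(225.5,182.4));t,m2=tri(T,(271.5,191.4),S,(247.4,167.4));b,m3=tri(T,(289.2,191.4),S,(257.9,162.3))
print(e,t,b,m,m2,m3)
R=np.array([[.998,-.063,0],[-.063,-.998,0],[0,0,-1]]);print("tip->eye in tool",R.T@(e-t),"bend->eye",R.T@(e-b))
E
```

```text
[0.65327554 0.08375422 0.22395126] [ 0.64481032 -0.01076991  0.22638805] [ 0.64269003 -0.05886458  0.22170403] 0.0002770016707380622 0.00034355574570333654 0.0037285435488722788
tip->eye in tool [ 0.00249327 -0.09486839  0.00243679] bend->eye [ 0.00157936 -0.14300045 -0.00224723]
```

Request:
nudge_tcp([
  {"trans": [0.04,-0.4,0],"jaw": 0},
  {"trans": [0,-0.5,0],"jaw": 0},
  {"trans": [0,-0.5,0],"jaw": 0},
  {"trans": [0,-0.5,0],"jaw": 0},
  {"trans": [0,-0.34,0],"jaw": 0},
  {"jaw": 0},
  {"jaw": 0},
])

```text
time_s: 6.05
position: [0.514, 0.0598, 0.2272]
tool_rot: [[0.998, -0.066, -0.0], [-0.066, -0.998, -0.0], [-0.0, 0.0, -1.0]]
ft_force: [0.0, -0.4, -2.2]
grip_width: 0.0154
gripper_force: 108.2
```

```bash
python3 - <<'E'
from rig import env
import cv2,numpy as np
ims=[]
for n,(u,v,w,h) in dict(scene=(190,140,80,60),top=(200,150,80,60)).items():
    d=env.get_image(n);np.savez(f"pics/{n}4.npz",**d);ims.append(cv2.resize(d["pixels"][v:v+h,u:u+w,::-1],(400,300),interpolation=cv2.INTER_CUBIC))
cv2.imwrite("pics/c4.png",np.hstack(ims))
print(env.observe()["position"])
E
```

```text
[0.51401238 0.05944239 0.22722793]
```

View pics/c4.png

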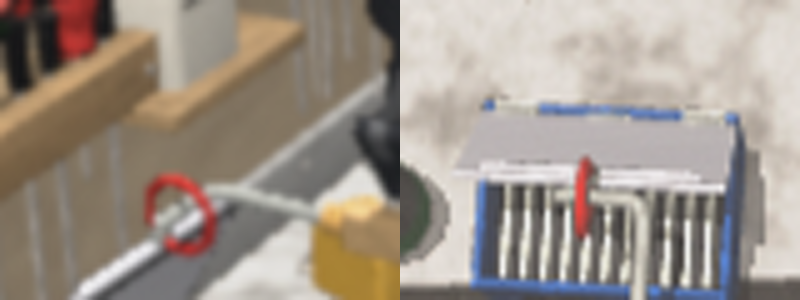

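Request:
nudge_tcp([
  {"trans": [-0.1,-0.06,0.06],"jaw": 0},
  {"trans": [-0.1,0,0.06],"jaw": 0},
  {"trans": [-0.2,0,0.18],"jaw": 0},
  {"trans": [-0.2,0,0.19],"jaw": 0},
  {"trans": [-0.13,0,0.19],"jaw": 0},
  {"trans": [-0.13,0,0.19],"jaw": 0},
  {"trans": [-0.09,0,0.21],"jaw": 0},
  {"trans": [-0.09,0,0.21],"jaw": 0},
  {"jaw": 0},
])

```text
time_s: 7.05
position: [0.4609, 0.067, 0.1618]
tool_rot: [[0.998, -0.066, -0.003], [-0.066, -0.998, 0.0], [-0.003, -0.0, -1.0]]
ft_force: [-0.9, -0.7, -1.6]
grip_width: 0.0154
gripper_force: 108.1
```

```bash
python3 - <<'E'
from rig import env
import cv2,numpy as np
ims=[]
for n,(u,v,w,h) in dict(scene=(170,150,120,90),top=(190,150,100,75)).items():
    d=env.get_image(n);np.savez(f"pics/{n}5.npz",**d);ims.append(cv2.resize(d["pixels"][v:v+h,u:u+w,::-1],(400,300),interpolation=cv2.INTER_CUBIC))
cv2.imwrite("pics/c5.png",np.hstack(ims))
print(env.observe()["position"])
E
```

```text
[0.46217877 0.06685029 0.16305006]
```

View pics/c5.png

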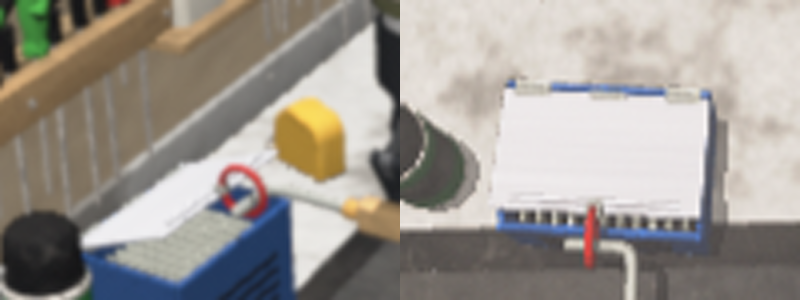

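The flap is following: it is part shut, and the finger sits low in the ring.

To row units: 0.011 m is 0.22, -0.003 m is -0.06.

Request:
nudge_tcp([
  {"trans": [-0.06,0,0.22],"jaw": 0},
  {"trans": [-0.04,0,0.22],"jaw": 0},
  {"trans": [0,0,0.22],"jaw": 0},
  {"trans": [0,0,0.22],"jaw": 0},
  {"jaw": 0},
  {"jaw": 0},
])

```text
time_s: 7.75
position: [0.4576, 0.0672, 0.1194]
tool_rot: [[0.998, -0.065, 0.001], [-0.065, -0.998, -0.0], [0.001, 0.0, -1.0]]
ft_force: [0.6, -0.1, -2.2]
grip_width: 0.0154
gripper_force: 108.3
```

Request:
nudge_tcp([
  {"trans": [0,0,0.06],"jaw": 0},
  {"trans": [0,0,0.04],"jaw": 0},
  {"jaw": 0},
])

```text
time_s: 8.05
position: [0.4577, 0.0673, 0.1142]
tool_rot: [[0.998, -0.065, 0.002], [-0.065, -0.998, -0.0], [0.002, -0.0, -1.0]]
ft_force: [0.1, 0.1, 1.2]
grip_width: 0.0157
gripper_force: 108.6
```

```bash
python3 - <<'E'
from rig import env
import cv2,numpy as np
ims=[]
for n,(u,v,w,h) in dict(scene=(170,150,120,90),top=(190,150,100,75)).items():
    d=env.get_image(n);np.savez(f"pics/{n}6.npz",**d);ims.append(cv2.resize(d["pixels"][v:v+h,u:u+w,::-1],(400,300),interpolation=cv2.INTER_CUBIC))
cv2.imwrite("pics/c6.png",np.hstack(ims))
o=env.observe();print(o["position"],o["ft_force"],o["wrist_torque"])
E
```

```text
[0.45766378 0.06727589 0.11424924] [0.00258391 0.08796755 1.81545887] [ 0.07085752 -0.51068359 -0.06455463]
```

View pics/c6.png

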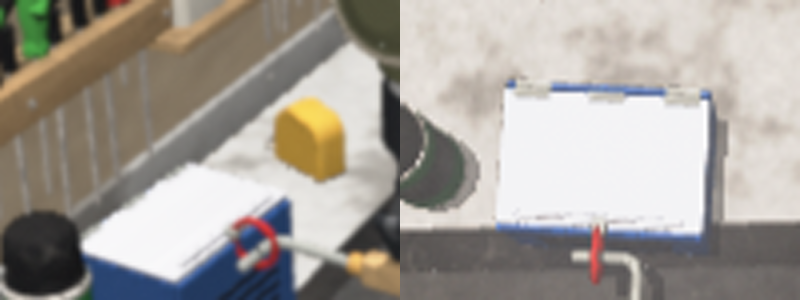

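The flap looks almost flush. I'll press a little further and watch the force for the stop.

Request:
nudge_tcp([
  {"trans": [0,0,0.04],"jaw": 0},
  {"jaw": 0},
  {"jaw": 0},
])

```text
time_s: 8.45
position: [0.4577, 0.0673, 0.1122]
tool_rot: [[0.998, -0.065, 0.002], [-0.065, -0.998, -0.0], [0.002, -0.0, -1.0]]
ft_force: [-2.1, -0.2, 5.8]
grip_width: 0.0154
gripper_force: 109.1
```

Request:
nudge_tcp([
  {"trans": [0,0,0.04],"jaw": 0},
  {"jaw": 0},
  {"jaw": 0},
])

```text
time_s: 8.75
position: [0.4578, 0.0674, 0.1101]
tool_rot: [[0.998, -0.065, 0.002], [-0.065, -0.998, 0.0], [0.001, -0.0, -1.0]]
ft_force: [2.2, 1.0, 4.2]
grip_width: 0.0156
gripper_force: 108.8
```

Request:
nudge_tcp([
  {"trans": [0,0,-0.12],"jaw": 0},
  {"trans": [0,0,-0.12],"jaw": 0},
  {"jaw": 0},
  {"jaw": 0},
])

```text
time_s: 9.15
position: [0.4568, 0.0673, 0.1217]
tool_rot: [[0.998, -0.065, -0.001], [-0.065, -0.998, -0.0], [-0.001, 0.0, -1.0]]
ft_force: [0.4, 0.3, -2.2]
grip_width: 0.0153
gripper_force: 108.1
```

```bash
python3 - <<'E'
from rig import env
import cv2,numpy as np
ims=[]
for n,(u,v,w,h) in dict(scene=(200,190,80,60),top=(200,170,80,60)).items():
    d=env.get_image(n);np.savez(f"pics/{n}7.npz",**d);ims.append(cv2.resize(d["pixels"][v:v+h,u:u+w,::-1],(400,300),interpolation=cv2.INTER_CUBIC))
cv2.imwrite("pics/c7.png",np.hstack(ims))
E
```

```text
(no output)
```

View pics/c7.png

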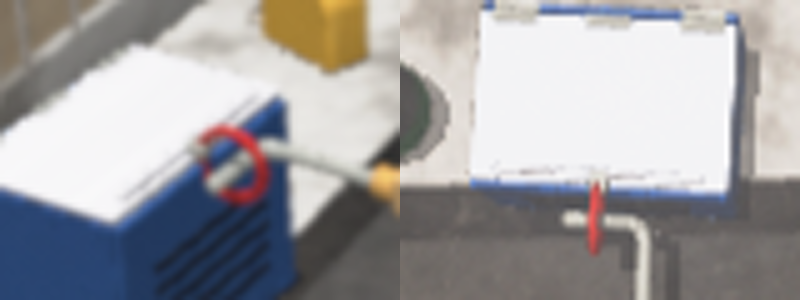

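The finger sits centred and unloaded in the ring, and the flap is flush, so I'm withdrawing sideways.

To row units: 0.04 m is 0.8, 0.015 m is 0.3.

Request:
nudge_tcp([
  {"trans": [0,0.24,0],"jaw": 0},
  {"trans": [0,0.3,0],"jaw": 0},
  {"trans": [0,0.3,0],"jaw": 0},
  {"trans": [0,0.4,0],"jaw": 0},
  {"trans": [0,0.6,0],"jaw": 0},
  {"trans": [-0.2,0.8,0],"jaw": 0},
  {"trans": [-0.2,0.6,0],"jaw": 0},
  {"jaw": 0},
  {"jaw": 0},
])

```text
time_s: 10.15
position: [0.4263, -0.0939, 0.1217]
tool_rot: [[0.998, -0.067, -0.0], [-0.067, -0.998, 0.0], [-0.0, -0.0, -1.0]]
ft_force: [0.6, 0.2, -1.2]
grip_width: 0.0151
gripper_force: 108.2
```

```bash
python3 - <<'E'
from rig import env
import cv2,numpy as np
ims=[]
for n,(u,v,w,h) in dict(scene=(190,160,120,90),top=(200,140,200,150)).items():
    d=env.get_image(n);np.savez(f"pics/{n}8.npz",**d);ims.append(cv2.resize(d["pixels"][v:v+h,u:u+w,::-1],(400,300),interpolation=cv2.INTER_CUBIC))
cv2.imwrite("pics/c8.png",np.hstack(ims))
E
```

```text
(no output)
```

View pics/c8.png

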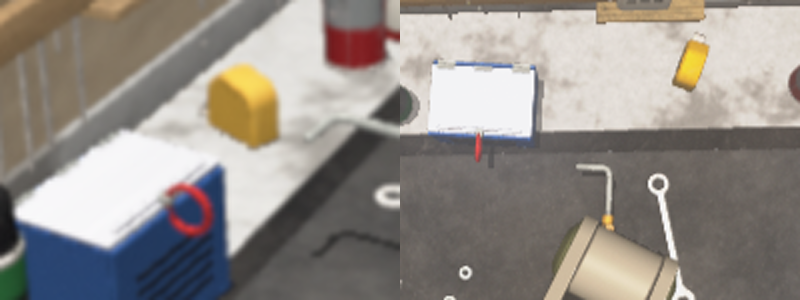

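The hook is out and the flap is shut. Next I'm lowering the pole onto the clear mat beside the spanner.

To row units: 0.025 m is 0.5, 0.02 m is 0.4.

Request:
nudge_tcp([
  {"trans": [0.3,0,0.4],"jaw": 0},
  {"trans": [0.3,0,0.5],"jaw": 0},
  {"trans": [0,0,0.4],"jaw": 0},
  {"trans": [0,0,0.3],"jaw": 0},
  {"trans": [0,0,0.2],"jaw": 0},
  {"trans": [0,0,0.08],"jaw": 0},
  {"jaw": 0},
  {"jaw": 0},
])

```text
time_s: 11.05
position: [0.457, -0.095, 0.0284]
tool_rot: [[0.998, -0.065, 0.001], [-0.065, -0.998, -0.0], [0.001, 0.0, -1.0]]
ft_force: [0.4, -0.4, -1.9]
grip_width: 0.0157
gripper_force: 108.1
```

Request:
nudge_tcp([
  {"trans": [0,0,0.06],"jaw": 0},
  {"jaw": 0},
  {"jaw": 0},
])

```text
time_s: 11.35
position: [0.4567, -0.0951, 0.025]
tool_rot: [[0.998, -0.065, 0.0], [-0.065, -0.998, -0.0], [0.0, 0.0, -1.0]]
ft_force: [0.3, -1.0, -1.8]
grip_width: 0.0153
gripper_force: 108.1
```

Request:
nudge_tcp([
  {"trans": [0,0,0.04],"jaw": 0},
  {"jaw": 0},
  {"jaw": 0},
])

```text
time_s: 11.65
position: [0.4566, -0.095, 0.0228]
tool_rot: [[0.998, -0.065, -0.0], [-0.065, -0.998, 0.0], [-0.0, -0.0, -1.0]]
ft_force: [-0.5, -0.9, -1.6]
grip_width: 0.0153
gripper_force: 108.1
```

To row units: 0.002 m is 0.04.

Request:
nudge_tcp([
  {"trans": [0,0,0.04],"jaw": 0},
  {"jaw": 0},
  {"jaw": 0},
])

```text
time_s: 11.95
position: [0.4566, -0.095, 0.0208]
tool_rot: [[0.998, -0.065, -0.0], [-0.065, -0.998, 0.0], [-0.0, -0.0, -1.0]]
ft_force: [0.1, 0.6, -1.9]
grip_width: 0.0158
gripper_force: 108.1
```

Request:
nudge_tcp([
  {"trans": [0,0,0.04],"jaw": 0},
  {"jaw": 0},
  {"jaw": 0},
])

```text
time_s: 12.25
position: [0.4567, -0.095, 0.0188]
tool_rot: [[0.998, -0.065, -0.0], [-0.065, -0.998, -0.0], [-0.0, 0.0, -1.0]]
ft_force: [0.9, -0.3, -1.2]
grip_width: 0.0154
gripper_force: 108.3
```

Request:
nudge_tcp([
  {"trans": [0,0,0.03],"jaw": 0},
  {"jaw": 0},
  {"jaw": 0},
])

```text
time_s: 12.55
position: [0.4568, -0.0951, 0.0175]
tool_rot: [[0.998, -0.065, 0.0], [-0.065, -0.998, -0.0], [0.0, 0.0, -1.0]]
ft_force: [1.2, -0.4, 2.3]
grip_width: 0.0154
gripper_force: 108.8
```

Contact. I'm releasing gently.

To row units: 0.001 m is 0.02.

Request:
nudge_tcp([
  {"trans": [0,0,0.02],"jaw": 0},
  {"jaw": 0},
  {"jaw": 0},
  {"jaw": 0},
], force=20)

```text
time_s: 12.95
position: [0.457, -0.0951, 0.0167]
tool_rot: [[0.998, -0.065, 0.001], [-0.065, -0.998, -0.0], [0.001, 0.0, -1.0]]
ft_force: [2.0, 0.2, 6.8]
grip_width: 0.0157
gripper_force: 109.4
```

Request:
nudge_tcp([
  {"jaw": 0.022},
  {"jaw": 0.03},
  {"jaw": 0.05},
  {"jaw": 0.06},
  {"jaw": 0.06},
  {"jaw": 0.06},
])

```text
time_s: 13.55
position: [0.4566, -0.095, 0.0163]
tool_rot: [[0.998, -0.065, -0.0], [-0.065, -0.998, 0.0], [-0.0, -0.0, -1.0]]
ft_force: [0.3, -0.2, 0.2]
grip_width: 0.0602
gripper_force: 0.0
```

Request:
nudge_tcp([
  {"trans": [0,0,-0.2],"jaw": 0.06},
  {"trans": [0,0,-0.6],"jaw": 0.06},
  {"trans": [0,0,-0.8],"jaw": 0.06},
  {"trans": [0,0,-0.8],"jaw": 0.06},
  {"trans": [-0.4,0,-0.6],"jaw": 0.06},
  {"trans": [-0.6,0.6,0],"jaw": 0.06},
  {"jaw": 0.06},
  {"jaw": 0.06},
])

```text
time_s: 14.35
position: [0.4046, -0.1219, 0.167]
tool_rot: [[0.998, -0.067, 0.001], [-0.067, -0.998, -0.0], [0.001, 0.0, -1.0]]
ft_force: [0.4, 0.2, 1.3]
grip_width: 0.06
gripper_force: 0.0
```

```bash
python3 - <<'E'
from rig import env
import cv2,numpy as np
ims=[]
for n,(u,v,w,h) in dict(scene=(160,130,240,180),wrist=(0,0,560,420)).items():
    d=env.get_image(n);ims.append(cv2.resize(d["pixels"][v:v+h,u:u+w,::-1],(400,300),interpolation=cv2.INTER_CUBIC))
cv2.imwrite("pics/c9.png",np.hstack(ims))
E
```

```text
(no output)
```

View pics/c9.png

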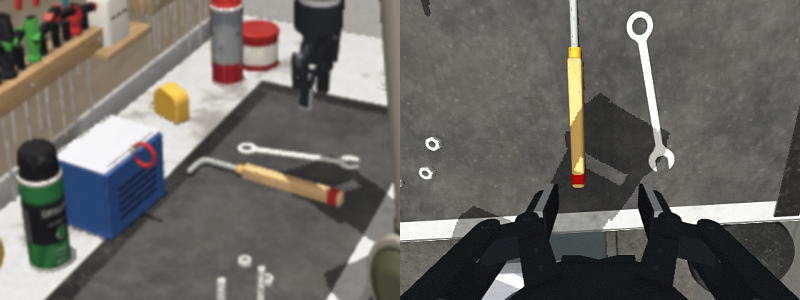

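The flap is shut, the can is standing, and the pole lies flat on the mat clear of the spanner.

```bash
python3 -c "
from rig import env
print(env.close_job())"
```

```text
the job is handed in; nothing more can be done
None
```

The flap is fully shut, the hook is out of the ring, the pole lies flat on the bench mat, and the spray can is still standing; I handed the job in at about 14.5 s on the robot's clock.

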